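Shift the plan folder's selector through its gate into the third slot

ROBOT

A 7-joint arm with a two-finger parallel gripper is mounted at the origin on the work surface. World frame = base frame: x ahead of the robot, y to its left, z up, the work surface at z = 0. Lengths are in mm, angles in rad, forces in N, time in s.
With the tool pointing down it reaches from about 400 to 875 mm from the base axis. Payload 4.4 kg.
Tool frame: the origin (TCP) lies midway between the tips of the shut fingers; the grasp point (between the pads) lies 19 mm behind it (ctrl.pinch_z is the distance from the TCP to the grasp point, in mm); z points along the fingers, y is the line along which they close (so a half turn about z gives the same grasp; the last joint's range is limited). The gripper opens to 85 mm and grips with 20 to 120 N. Pads are 22 mm wide; open, the fingers measure 114 mm over their backs; the gripper's body (76 mm by 85 mm) begins 54 mm behind the grasp point. The pads swing forward as they close: fully open they stand 13 mm farther back than shut.
Start: joints at [-1.365, 0.628, 0.038, 1.517, -0.027, 0.996, -0.02], TCP at [174.478, 626.159, 231.313] pointing down, gripper open.
Joint ranges: [-3.06, 3.06], [-0.37, 2.12], [-1.25, 1.32], [0.18, 2.47], [-1.1, 4.24], [0.23, 1.98], [-2.94, 2.94]. Speed limits (rad/s): [2.57, 2.57, 3.14, 3.14, 3.14, 3.14, 3.14].

INTERFACE

Orientations are given as [roll, pitch, yaw] about the fixed x, y, z axes, in that order (R = Rz(yaw) Ry(pitch) Rx(roll)).
In Python, from cell import read_state, cams, order, ctrl gives the robot as it stands.
- The arm moves only by the tool move_arm, never from a script. Its argument "targets" is text: rows parted by semicolons, each of 7 numbers parted by spaces: the gripper's target within -1 to 1 (fully open at 1, half-way at 0, shut at -1), then the shift along the tool's x, y, z in cm, then the turn, a rotation vector about the tool's x, y, z in degrees. A call has 1 to 5 rows; each row shifts and turns the commanded pose from where the row before left it, along the tool's axes as they then stand; what a row does not reach is not made up. A row lasts 1/12 s, in which the tool goes at most 41.7 mm and 7.16 degrees, less where a joint would pass 70% of its speed; a pose out of reach is approached as far as the arm can. A call with a gripper value outside its range is refused whole. The fingers move at their own pace and stop on an object; the grip force is fixed at half the most. Time passes only in rows, so rows that do not move let the fingers close. It gives the time, the measured TCP pose, the force, the opening and the grip force at its end, in the units of the state.
- read_state(): the state, without advancing time (a new reading comes with each control period).
- cams.get_image(name): name is "side" or "top" or "wrist"; returns a dict with "color" (400x640x3 uint8, red, green, blue), "fovy" (degrees; the focal length in pixels is half the picture's height over the tangent of half this angle, whatever the lens; pixels are square), "cx", "cy" (the principal point, pixels), "rvec" (rotation vector, rad) and "tvec" (3), from world to camera coordinates, as OpenCV has them. Camera axes: x right, y down, z forward; pixel columns grow to the right and rows downward; lengths in mm; the calibration is good to about 2 mm. A picture is of the moment at which its call begins. There is no depth.
- order.finish_job(): hands the job in; it is judged then, once.
The state is a dict: "clock": time; "qpos": joint angles; "qd": joint speeds; "tau": joint torques, N m; "eef_pos": TCP position; "tool_rot": TCP orientation; "force": force on the tool from outside, world axes, zero at the start; "torque": the same for the moment, N m; "width": finger opening in mm; "gripper_force": force on a finger pad.
Only numpy, scipy, OpenCV 4.12 (cv2) and the standard library are available. Lean on these libraries where they do the work, as an engineer would, in place of code of your own. Each camera call takes 0.05 s, during which the arm holds its last target. There are 200 camera calls.

TASK

Set the plan-folding machine to its third fold: with the fingertips, gently push the selector lever sideways along the cross channel of its gate to the third column (the rightmost, seen from the robot), then push it forward, away from the robot, fully home into the third forward slot. Do not put it into any other slot on the way, do not grip or pinch it, and leave everything else on the desk and on the machine where it stands.

Things in the scene. Friction and masses are not known exactly. Their poses are not given: they have to be found in the camera images.
- folder: Plan-folding machine, grey, fixed. Origin on the desk (z = 0) straight below the middle of its gate; x points forward (away from operator and robot), y to the operator's left, z up. Housing x -100 to +120, y -170 to +170 mm, flat deck 105 mm high; beyond it, lower, rollers and feed tray to x +305; black hand wheel on the left side.
- gate: Steel gate plate, 111 x 113 mm, top face 116 mm above the desk; origin and axes as the folder's. Cross channel 15 mm wide along y at x = 0, ends at y -34.5 and +34.5. Three slots forward (+x) and three back, 15 mm wide, centred on y = +27 (first, left), 0 (second), -27 (third, right), ending 33.5 mm from the channel's middle; round-nosed tongues between.
- lever: Selector lever; origin at the centre of its black ball knob, 32 mm across, atop the 10 mm steel rod of the lever, 180 mm from its pivot (21.5 mm above the desk, below the gate's middle). In folder axes x = 180 sin f, y = -180 sin s cos f, z = 21.5 + 180 cos s cos f (mm): third column, in the channel: 0, -52, 194; home in the third forward slot: +52, -50, 187. About 2.5 N moves it; it stays where left.
- third_slot (a point): Fixed point on the gate plate's top face: where the lever's rod passes when home at the far end of the third forward slot, 28 mm forward and 27 mm right of the gate's middle, 116 mm above the desk.
- cross (a joint): Side angle s of the lever (rad): 0 upright in the second column, +0.29 at the third column (right), -0.29 at the first (left), play in a slot about 0.03 either way. Starts anywhere from the first column to a little right of the second.
- selector (a joint): Forward angle f of the lever (rad): 0 in the cross channel (play 0.03 either way), about +0.29 at the far end of a forward slot, -0.29 at the end of a rear slot. The lever pivots both ways and cannot be lifted. The slot ends are rigid; over 34 N of finger force on the lever is too rough.
- eraser: white block eraser 55 x 22 x 13 lying on the folder's deck, left of the gate (mm); loose, origin under its middle. To be left alone.
- tape_roll: clear ring-shaped roll of tape, 52 across, 18 high, lying on the folder's deck, right of the gate (mm); loose, origin under its middle. To be left alone.
- mug: yellow mug, 82 across, 92 high, on the desk to the left (mm); loose, origin under its middle. To be left alone.
- pencil_cup: dark round cup, 72 across, 100 high, with pencils up to 170 high, on the desk to the left (mm); loose, origin under its middle. To be left alone.
- tape_dispenser: black desk tape dispenser 150 x 60 x 90 high, on the desk to the right (mm); loose, origin under its middle. To be left alone.
- notebook: spiral notebook 150 x 118 x 16, flat on the desk to the right, near the robot (mm); loose, origin under its middle. To be left alone.
- scale_rule: white rule 150 x 22 x 12, flat on the desk to the left, near the robot (mm); loose, origin under its middle. To be left alone.
- stapler: black stapler 130 x 34 x 42 high, on the desk to the right (mm); loose, origin under its middle. To be left alone.

How it is judged:
By the outcome, as a careful person would: the job done as asked, in the order asked, and still so for the second after the job is handed in, with the robot touching nothing.
It also fails if it takes over 48 s, if anything falls off the work surface, if the arm or the gripper's body presses on something with over 40 N, if the wrist force passes 120 N, or if a joint passes its speed limit or range.

## Working session

There is one attempt and no reset: what is moved stays moved. The work goes in short steps, Python scripts to look and compute and a tool call to move; the robot and the scene stay as the last step left them, time stands still between calls to the robot, and variables do not carry over. Pictures are saved under pics/ and viewed, at most 10 in all, crops included, and the job is handed in when it is done.

Besides the shell and the picture viewer there is one more tool, called as name(argument=value, ...) on one line, values as JSON. move_arm: Moves the arm, as the interface text tells. Its arguments: {"type":"object","properties":{"targets":{"type":"string"}},"required":["targets"]}

```bash
mkdir -p pics; ls
cat > h.py <<'E'
import numpy as np,cv2
from cell import read_state,cams,order,ctrl
def grab(n,f=None):
    d=cams.get_image(n)
    if f: cv2.imwrite('pics/'+f,d['color'][:,:,::-1])
    F=200/np.tan(np.radians(d['fovy'])/2)
    d['K']=np.array([[F,0,d['cx']],[0,F,d['cy']],[0,0,1]]);d['R']=cv2.Rodrigues(np.array(d['rvec'],float))[0];d['t']=np.array(d['tvec'],float).ravel()
    return d
def ray(d,u,v):
    r=d['R'].T@np.linalg.inv(d['K'])@[u,v,1]; return -d['R'].T@d['t'],r/np.linalg.norm(r)
def onz(d,u,v,z):
    c,r=ray(d,u,v); return c+r*(z-c[2])/r[2]
def two(a,p,b,q):
    c1,r1=ray(a,*p);c2,r2=ray(b,*q)
    s=np.linalg.lstsq(np.c_[r1,-r2],c2-c1,rcond=None)[0]
    P,Q=c1+r1*s[0],c2+r2*s[1]; return (P+Q)/2,np.linalg.norm(P-Q)
def proj(d,P):
    p=d['K']@(d['R']@np.array(P,float)+d['t']); return p[:2]/p[2]
E
python3 -c "
from h import *
a=grab('top','top.png');b=grab('side','side.png')
print(ray(a,320,200),ray(b,320,200));print(read_state())"
```

```text
pics
(array([ 198.48707313,  -20.43611612, 1701.72784619]), array([ 0.17020208,  0.01232939, -0.98533205])) (array([ 278.4654354 , -899.34570386,  769.71286259]), array([ 0.20957829,  0.7986139 , -0.56417442]))
{'clock': 0.1, 'qpos': array([-1.36479699,  0.62925555,  0.03843905,  1.51824342, -0.02698016,
        0.99634126, -0.02000535]), 'qd': array([ 5.11823211e-04, -2.64523105e-03,  1.18375918e-03, -2.57932421e-03,
        1.64492737e-03, -1.37031051e-03,  7.18702974e-05]), 'tau': array([ 3.66662382e-03, -5.64534903e+01,  1.23111751e+00, -1.93971813e+01,
        1.14714308e-02,  5.41823902e-03, -6.18276417e-06]), 'eef_pos': array([174.32427042, 625.60504643, 230.4875912 ]), 'tool_rot': array([-3.13986318e+00,  3.06672120e-05,  2.86980396e+00]), 'force': array([ 0.59822643, -0.47962502,  0.92098277]), 'torque': array([ 0.0308771 ,  0.01790989, -0.01041532]), 'gripper_force': 0.0, 'width': 85.58493587219726}
```

View pics/top.png

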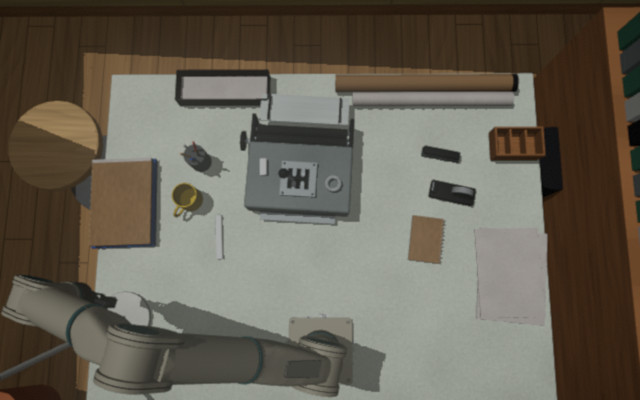

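View pics/side.png

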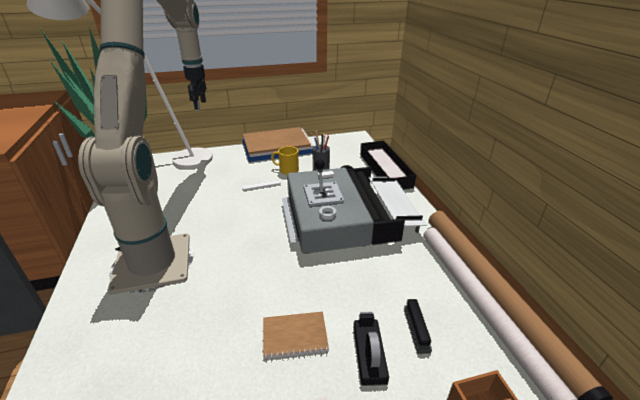

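The top view shows the folder with its gate at about (299,179) and the knob near (284,173). In the side view the gate is at about (323,192). I'll enlarge both.

```bash
python3 -c "
from h import *
a=cv2.imread('pics/top.png')[120:220,235:365];b=cv2.imread('pics/side.png')[155:235,280:380]
r=lambda i:cv2.resize(i,(390*1,300),interpolation=cv2.INTER_CUBIC)
cv2.imwrite('pics/c.png',np.vstack([cv2.resize(a,(390,300),interpolation=2),cv2.resize(b,(375,300),interpolation=2).copy() if 0 else cv2.resize(b,(390,300),interpolation=2)]))
d=grab('top')
i=d['color'];g=cv2.cvtColor(i,cv2.COLOR_RGB2GRAY)
m=(g>125).astype('uint8')
m[:150]=0;m[205:]=0;m[:,:275]=0;m[:,322:]=0
c=max(cv2.findContours(m,0,1)[0],key=cv2.contourArea)
print('gate',cv2.minAreaRect(c), [onz(d,*p,116).round(1) for p in cv2.boxPoints(cv2.minAreaRect(c))],onz(d,*cv2.minAreaRect(c)[0],116))
"
```

```text
gate ((297.69793701171875, 178.22842407226562), (34.48356628417969, 33.41486740112305), 4.0856170654296875) [array([492.5, 128.9, 116. ]), array([601.5, 123.3, 116. ]), array([593.6,  12.6, 116. ]), array([484.8,  19.4, 116. ])] [542.78108537  71.0233552  116.        ]
```

View pics/c.png

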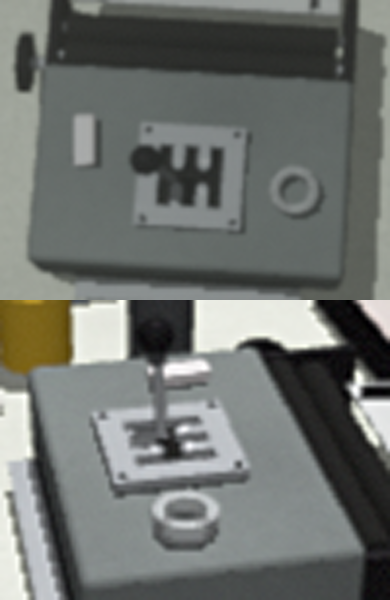

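```bash
cat >> h.py <<'E'
def knob(d,guess,rad=14):
    """centre of dark blob near projected guess"""
    u,v=proj(d,guess).round().astype(int)
    g=cv2.cvtColor(d['color'],cv2.COLOR_RGB2GRAY)
    return g[v-rad:v+rad,u-rad:u+rad],(u-rad,v-rad)
E
python3 -c "
from h import *
a=grab('top');b=grab('side')
P,e=two(a,(284,173),b,(319.7,163.8));print('knob',P,e)
o=np.array([542.8,71])
for yaw in(-.045,-.06):
  c,s=np.cos(yaw),np.sin(yaw);print(yaw,np.array([[c,s],[-s,c]])@(P[:2]-o))
# gate in side view
g=cv2.cvtColor(b['color'],6+1);m=(g>150).astype('uint8');M=np.zeros_like(m);M[176:209,300:348]=1
cs=cv2.findContours(m*M,0,1)[0];c=max(cs,key=cv2.contourArea)
q=cv2.approxPolyDP(cv2.convexHull(c),4,True)[:,0];print(q.tolist())
for p in q: print(onz(b,*p,116).round(1))
print('centre proj',proj(a,[542.8,71,116]),proj(b,[542.8,71,116]))
# front housing edge via corners in the crop: left-front, right-front deck corners
for p in [(235+30/3,120+262/3),(235+343/3,120+272/3),(235+40/3,120+68/3),(235+352/3,120+80/3)]: print(onz(a,*p,105).round(1))
"
```

```text
knob [541.23142522 107.99613842 199.01539777] 0.6897229457493392
-0.045 [-3.23125127 36.8881241 ]
-0.06 [-3.78418887 36.83550732]
[[343, 198], [309, 203], [303, 185], [335, 181]]
[594.7  18.6 116. ]
[484.   18.6 116. ]
[488.7 126.3 116. ]
[599.7 124.1 116. ]
centre proj [297.7053164  178.22265244] [322.89628936 191.51871154]
[449.9 238.6 105. ]
[440.2 -93.8 105. ]
[663.4 234.3 105. ]
[ 650.5 -104.6  105. ]
```

move_arm(targets="-1 0 0 0 0 0 -6.65; -1 0 0 0 0 0 -6.65; -1 -1 -1.2 0 0 0 0; -1 -2 -2.3 0 0 0 0; -1 -2.5 -2.9 0 0 0 0")

```text
clock: 0.67
eef_pos: [224.9, 561.1, 230.9]
tool_rot: [3.14, -0.002, 3.107]
force: [1.4, 0.3, 0.4]
width: 25.6
gripper_force: 0.0
```

move_arm(targets="-1 -2.5 -2.9 0 0 0 0; -1 -2.5 -2.9 0 0 0 0; -1 -2.5 -2.9 0 0 0 0; -1 -2.5 -2.9 0 0 0 0; -1 -2.5 -2.9 0 0 0 0")

```text
clock: 1.08
eef_pos: [346.9, 408.6, 231.4]
tool_rot: [3.141, 0.0, 3.102]
force: [0.9, -0.4, -1.4]
width: -0.2
gripper_force: 0.0
```

move_arm(targets="-1 -2.5 -2.9 0 0 0 0; -1 -2.5 -2.9 0 0 0 0; -1 -2.5 -2.9 0 0 0 0; -1 -2.5 -2.9 0 0 0 0; -1 0 0 0 0 0 0")

```text
clock: 1.5
eef_pos: [447.3, 281.7, 231.5]
tool_rot: [-3.137, 0.004, 3.089]
force: [1.2, -0.9, -0.0]
width: -0.1
gripper_force: 0.0
```

move_arm(targets="-1 -2.5 -2.9 0 0 0 0; -1 -2.5 -2.9 0 0 0 0; -1 -2.5 -2.7 0 0 0 0; -1 -1.5 -1.5 0 0 0 0; -1 0 0 0 0 0 0")

```text
clock: 1.92
eef_pos: [531.1, 181.0, 231.3]
tool_rot: [-3.139, 0.003, 3.093]
force: [1.3, 0.6, 0.0]
width: -0.2
gripper_force: 0.0
```

```bash
python3 -c "
from h import *
s=read_state();print(s['eef_pos'],s['tool_rot'],s['qpos'].round(2))
d=grab('wrist','w.png')"
```

```text
[531.09560293 180.95909218 231.29532159] [-3.13860089e+00  2.97738959e-03  3.09314642e+00] [-0.38  0.5   0.    1.77  0.    0.87  1.14]
```

View pics/w.png

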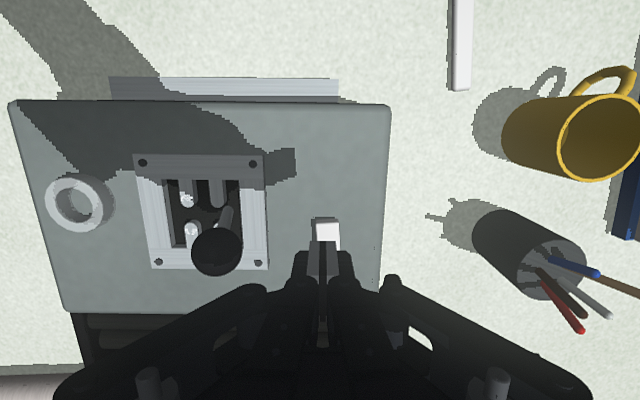

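The wrist view shows the plate screws at about (142,163), (252,163), (159,265) and (258,262), and the knob at (217,251). The shut fingers are at about (322,240), left of the knob.

```bash
python3 -c "
from h import *
d=grab('wrist')
S=np.array([onz(d,*p,116) for p in[(142,163),(252,163),(159,265),(258,262)]]);print(S.round(1),S.mean(0))
print('yaws',[np.arctan2(*( (S[i]-S[j])[[1,0]])) for i,j in((2,0),(3,1))],[-np.arctan2(*((S[i]-S[j])[[0,1]])) for i,j in((1,0),(3,2))])
print('knob',onz(d,217,251,198))
for p in [(145,269),(268,269),(135,155),(263,155)]: print(onz(d,*p,116).round(1))
print('tcp px',proj(d,read_state()['eef_pos']))"
```

```text
[[492.2  27.1 116. ]
 [496.6 123.4 116. ]
 [591.6  21.7 116. ]
 [592.8 118.2 116. ]] [543.30533763  72.60152685 116.        ]
yaws [np.float64(-0.05417732612511483), np.float64(-0.053435639538151426)] [np.float64(-0.04569794677412011), np.float64(-0.01182069837195111)]
knob [540.8112065  114.10280573 198.        ]
[595.3   7.2 116. ]
[600.8 127.2 116. ]
[485.   22.6 116. ]
[490.1 133.7 116. ]
tcp px [327.22262339 250.18830031]
```

move_arm(targets="-1 -1.5 -1.0 0 0 0 0; -1 0 0 2.0 0 0 0; -1 0 0 2.0 0 0 0; -1 0 0 1.1 0 0 0; -1 0 0 0 0 0 0")

```text
clock: 2.43
eef_pos: [539.1, 177.3, 177.9]
tool_rot: [-3.14, -0.006, 3.104]
force: [-0.9, -0.1, 0.0]
width: -0.1
gripper_force: 0.0
```

move_arm(targets="-1 -0.7 -0.8 0 0 0 0; -1 0 -1.2 0 0 0 0; -1 0 -0.8 0 0 0 0; -1 0 -0.5 0 0 0 0; -1 0 0 0 0 0 0")

```text
clock: 2.85
eef_pos: [548.1, 140.8, 181.1]
tool_rot: [-3.141, 0.001, 3.099]
force: [0.4, -0.8, 0.5]
width: 0.4
gripper_force: 0.0
```

move_arm(targets="-1 0.2 -0.6 0 0 0 0; -1 0 -0.6 0 0 0 0; -1 0 -0.6 0 0 0 0; -1 0 -0.6 0 0 0 0; -1 0 0 0 0 0 0")

```text
clock: 3.27
eef_pos: [544.7, 117.6, 180.5]
tool_rot: [-3.141, 0.0, 3.101]
force: [1.3, 1.7, 2.9]
width: 0.2
gripper_force: 1.4
```

```bash
python3 -c "
from h import *
s=read_state();print(s['eef_pos'],s['tool_rot'])
d=grab('wrist','w2.png')"
```

```text
[544.70843216 117.58889407 180.53020474] [-3.14092999e+00  2.18645328e-04  3.10053687e+00]
```

View pics/w2.png

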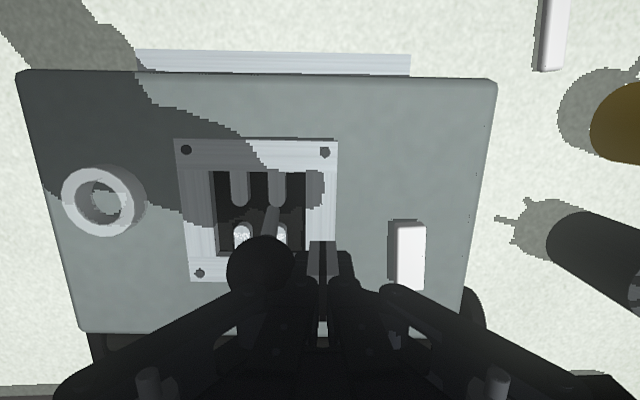

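The knob is at (259,266), right beside the fingers. The screws at (186,150), (325,152) and (200,272) will refine the gate's yaw.

```bash
cat >> h.py <<'E'
O=np.array([543,72.]);Y=-.045
def fold(P):
    c,s=np.cos(Y),np.sin(Y);return np.array([[c,s],[-s,c]])@(np.array(P)[:2]-O)
E
python3 -c "
from h import *
d=grab('wrist')
for p in[(186,150),(325,152),(200,272)]:
  P=onz(d,*p,116);print(P.round(1),fold(P))
print('knob',fold(onz(d,259,266,200)),fold(read_state()['eef_pos']))
for n in('top','side'):
  d=grab(n);cv2.imwrite('pics/k_%s.png'%n,cv2.resize(d['color'][130:230,250:370,::-1],None,fx=4,fy=4))
"
```

```text
[494.  25. 116.] [-46.84423342 -49.18064279]
[499.4 121.4 116. ] [-45.81459869  47.4183253 ]
[589.   19.5 116. ] [ 48.32522342 -50.33340078]
knob [-3.3058969  16.22359109] [-0.49457282 46.44799543]
```

move_arm(targets="-1 0 -0.8 0 0 0 0; -1 0 -0.8 0 0 0 0; -1 0 -0.8 0 0 0 0; -1 0 -0.8 0 0 0 0; -1 0 -0.8 0 0 0 0")

```text
clock: 3.88
eef_pos: [542.7, 77.8, 180.2]
tool_rot: [-3.141, -0.001, 3.101]
force: [-0.4, 2.7, 1.7]
width: 0.0
gripper_force: 1.4
```

move_arm(targets="-1 0 -0.4 0 0 0 0; -1 0 -0.4 0 0 0 0; -1 0 -0.4 0 0 0 0; -1 0 -0.2 0 0 0 0; -1 0 0 0 0 0 0")

```text
clock: 4.3
eef_pos: [542.0, 64.4, 179.8]
tool_rot: [-3.141, -0.001, 3.101]
force: [-0.1, 1.6, -1.5]
width: 0.0
gripper_force: 0.9
```

```bash
python3 -c "
from h import *
s=read_state();print(fold(s['eef_pos']),s['eef_pos'],s['tool_rot'],s['force'])
d=grab('wrist','w3.png')"
```

```text
[-0.68406595 -7.60170569] [541.97466523  64.43676232 179.83400285] [-3.14108438e+00 -1.34322241e-03  3.10132230e+00] [-0.05125862  1.55995423 -1.52114493]
```

View pics/w3.png

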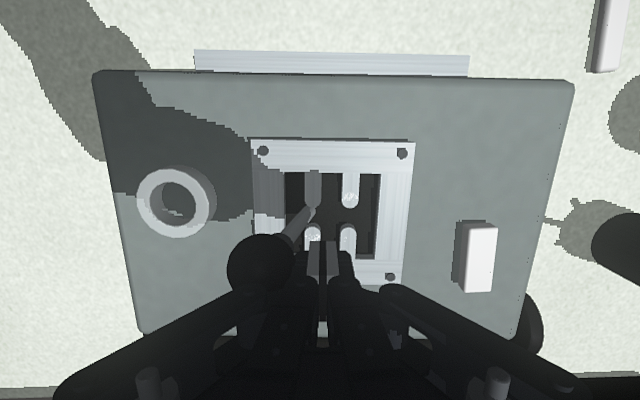

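The knob is still pressed against the fingers at (259,266), with the lever passing the second column on its way to the third.

move_arm(targets="-1 0 -0.4 0 0 0 0; -1 0 -0.4 0 0 0 0; -1 0 -0.4 0 0 0 0; -1 0 -0.2 0 0 0 0; -1 0 0 0 0 0 0")

```text
clock: 4.77
eef_pos: [541.8, 50.2, 180.3]
tool_rot: [-3.141, -0.0, 3.101]
force: [0.3, 1.7, -1.3]
width: -0.1
gripper_force: 1.1
```

```bash
python3 -c "
from h import *
s=read_state();print(fold(s['eef_pos']),s['force'])
d=grab('wrist','w4.png')"
```

```text
[ -0.1718108  -21.78599817] [ 0.28463639  1.74276801 -1.32448341]
```

View pics/w4.png

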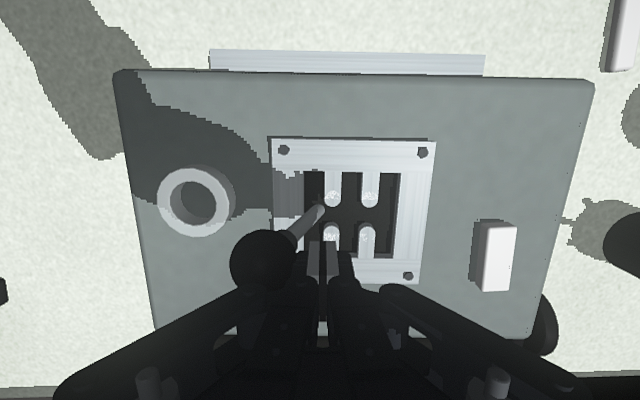

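The rod meets the gate at about (318,210) and the third column is centred at about 313, so a couple of mm remain.

move_arm(targets="-1 0 -0.2 0 0 0 0; -1 0 0 0 0 0 0")

```text
clock: 4.98
eef_pos: [541.8, 48.9, 180.3]
tool_rot: [-3.142, -0.0, 3.102]
force: [-0.1, 2.5, -2.7]
width: -0.3
gripper_force: 1.2
```

move_arm(targets="-1 0 -0.1 0 0 0 0; -1 0 0 0 0 0 0; -1 0 0 0 0 0 0")

```text
clock: 5.23
eef_pos: [541.8, 48.2, 180.3]
tool_rot: [3.141, -0.0, 3.102]
force: [-0.6, 2.8, -1.4]
width: -0.4
gripper_force: 1.2
```

move_arm(targets="-1 0 1.2 0 0 0 0; -1 0 1.5 0 0 0 0; -1 1.5 0 0.4 0 0 0; -1 2.0 0 0.4 0 0 0; -1 1.5 0 0 0 0 0")

```text
clock: 5.65
eef_pos: [491.7, 77.4, 171.9]
tool_rot: [-3.141, -0.001, 3.103]
force: [-0.2, -0.3, 0.1]
width: -0.1
gripper_force: 0.0
```

move_arm(targets="-1 0 -1.5 0 0 0 0; -1 0 -1.7 0 0 0 0; -1 0 -1.5 0 0 0 0; -1 0 -0.8 0 0 0 0; -1 0 0 0 0 0 0")

```text
clock: 6.07
eef_pos: [491.1, 20.1, 172.6]
tool_rot: [-3.14, 0.001, 3.099]
force: [0.4, -0.1, -0.3]
width: 0.5
gripper_force: 0.0
```

```bash
python3 -c "
from h import *
s=read_state();print(fold(s['eef_pos']),s['eef_pos'],s['force'])
d=grab('wrist','w5.png')"
```

```text
[-49.50826878 -54.13686029] [491.10651329  20.14506429 172.57337949] [ 0.41892912 -0.10945562 -0.33551746]
```

View pics/w5.png

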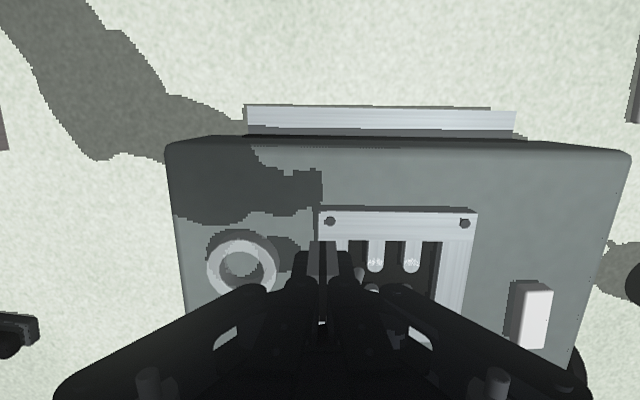

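The fingers now stand behind the knob. The gripper hides it, but the rod foot shows in the third column at about (360,275). Next is the gentle forward push.

move_arm(targets="-1 -0.6 0.1 0 0 0 0; -1 -0.6 0 0 0 0 0; -1 -0.6 0 0 0 0 0; -1 -0.6 0 0 0 0 0; -1 -0.6 0 0 0 0 0")

```text
clock: 6.53
eef_pos: [520.6, 22.4, 172.1]
tool_rot: [-3.142, -0.002, 3.103]
force: [-3.2, 0.3, 2.5]
width: 0.1
gripper_force: 1.5
```

move_arm(targets="-1 -0.5 0 0 0 0 0; -1 -0.5 0 0 0 0 0; -1 -0.5 0 0 0 0 0; -1 0 0 0 0 0 0")

```text
clock: 6.87
eef_pos: [536.8, 21.4, 172.1]
tool_rot: [3.141, 0.001, 3.102]
force: [-1.7, 0.4, 0.7]
width: 0.3
gripper_force: 0.9
```

```bash
python3 -c "
from h import *
s=read_state();print(fold(s['eef_pos']),s['force'])
a=grab('top');b=grab('side')
r=lambda d,y,x:cv2.resize(d['color'][y:y+75,x:x+100,::-1],(400,300),interpolation=2)
cv2.imwrite('pics/m.png',np.hstack([r(a,140,255),r(b,145,280)]))"
```

```text
[ -3.9089951  -50.79558692] [-1.69039377  0.3970485   0.65067649]
```

View pics/m.png

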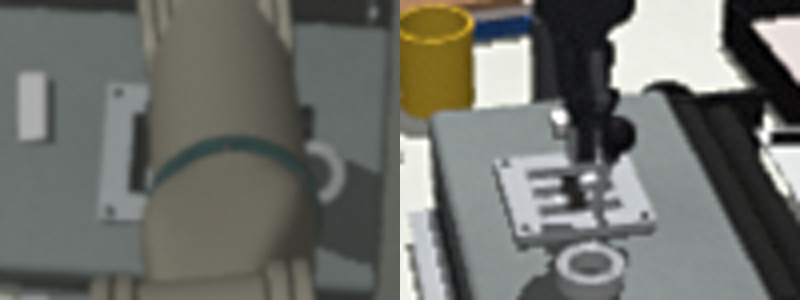

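In the side view the knob (about (620,135) in the crop) leads the fingers, and the rod is entering the third forward slot at low force. I'll keep pushing.

move_arm(targets="-1 -0.5 0 0 0 0 0; -1 -0.5 0 0 0 0 0; -1 -0.5 0 0 0 0 0; -1 -0.4 0 0 0 0 0; -1 0 0 0 0 0 0")

```text
clock: 7.38
eef_pos: [555.6, 20.6, 172.0]
tool_rot: [3.142, 0.0, 3.102]
force: [-2.4, -0.5, -1.3]
width: 0.2
gripper_force: 1.1
```

move_arm(targets="-1 -0.3 0 0 0 0 0; -1 -0.2 0 0 0 0 0; -1 0 0 0 0 0 0")

```text
clock: 7.63
eef_pos: [560.1, 20.3, 172.2]
tool_rot: [-3.142, 0.0, 3.102]
force: [-2.6, 0.9, -2.6]
width: -0.1
gripper_force: 1.2
```

move_arm(targets="-1 -0.2 0 0 0 0 0; -1 0 0 0 0 0 0")

```text
clock: 7.8
eef_pos: [562.0, 20.2, 172.3]
tool_rot: [-3.142, 0.0, 3.102]
force: [-3.2, -0.5, -2.1]
width: -0.2
gripper_force: 1.3
```

move_arm(targets="-1 -0.2 0 0 0 0 0; -1 0 0 0 0 0 0")

```text
clock: 7.97
eef_pos: [563.4, 20.2, 172.1]
tool_rot: [-3.141, -0.001, 3.102]
force: [-3.0, 0.8, -1.1]
width: 0.1
gripper_force: 1.8
```

move_arm(targets="-1 -0.15 0 0 0 0 0; -1 0 0 0 0 0 0")

```text
clock: 8.13
eef_pos: [564.0, 20.1, 172.0]
tool_rot: [-3.141, -0.003, 3.102]
force: [-5.7, 1.0, -1.2]
width: 0.2
gripper_force: 2.8
```

move_arm(targets="-1 -0.15 0 0 0 0 0; -1 0 0 0 0 0 0")

```text
clock: 8.3
eef_pos: [564.4, 20.1, 171.9]
tool_rot: [-3.141, -0.005, 3.102]
force: [-6.4, 0.8, 0.3]
width: -0.2
gripper_force: 3.9
```

move_arm(targets="-1 -0.2 0 0 0 0 0; -1 0 0 0 0 0 0; -1 0 0 0 0 0 0")

```text
clock: 8.55
eef_pos: [564.8, 20.0, 171.7]
tool_rot: [-3.141, -0.008, 3.102]
force: [-11.7, 0.5, 3.5]
width: 0.3
gripper_force: 5.5
```

move_arm(targets="-1 1.2 0 0 0 0 0; -1 2.0 0 0 0 0 0; -1 2.5 0 0 0 0 0; -1 2.5 0 -1.5 0 0 0; -1 1 1 -3 0 0 0")

```text
clock: 8.97
eef_pos: [473.2, 31.4, 215.7]
tool_rot: [-3.139, -0.006, 3.099]
force: [-0.3, -0.1, -0.6]
width: -0.4
gripper_force: 0.0
```

move_arm(targets="-1 0 3.5 -2 0 0 0; -1 0 4 0 0 0 0; -1 0 4 0 0 0 0; -1 0 4 0 0 0 0; -1 0 3 0 0 0 0")

```text
clock: 9.38
eef_pos: [486.5, 223.3, 238.9]
tool_rot: [3.137, 0.006, 3.104]
force: [0.3, -0.0, -0.7]
width: -0.0
gripper_force: 0.0
```

```bash
python3 -c "
from h import *
s=read_state();print(s['eef_pos'],s['force'])
a=grab('top');b=grab('side')
r=lambda d,y,x:cv2.resize(d['color'][y:y+75,x:x+100,::-1],(400,300),interpolation=2)
cv2.imwrite('pics/f.png',np.hstack([r(a,140,255),r(b,145,280)]))
e=np.array([np.cos(Y),np.sin(Y)]);n=np.array([-e[1],e[0]])
K=O+52*e-50*n
print(proj(a,[*K,187]),proj(b,[*K,187]))"
```

```text
[486.50588861 223.29467422 238.92827512] [ 0.34680901 -0.00729497 -0.71444945]
[313.31985281 157.47685431] [343.09883423 178.70404876]
```

View pics/f.png

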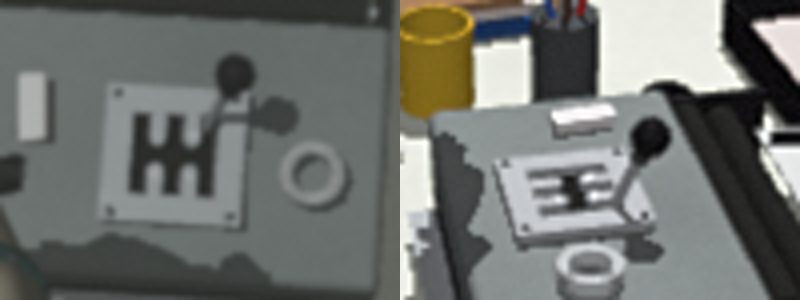

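The knob is at top (313.8,158.5) and side (342.5,179.2), within about 1 px of the predicted home position. The 11.7 N stall confirms it is against the slot end, and nothing else has moved.

move_arm(targets="-1 0 0 0 0 0 0; -1 0 0 0 0 0 0; -1 0 0 0 0 0 0")

```text
clock: 9.73
eef_pos: [485.5, 216.9, 237.7]
tool_rot: [-3.141, 0.002, 3.099]
force: [0.5, -0.5, 0.0]
width: -0.1
gripper_force: 0.0
```

```bash
python3 -c "
from h import *
print(order.finish_job())"
```

```text
the job is handed in; nothing more can be done
None
```

The selector lever is fully home in the third forward slot, pushed there with shut fingers (highest force read 11.7 N, about 10 s); the arm is clear, nothing else near the gate moved in the last pictures, and the job is handed in.

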